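# Seat the valve plug and check it rocks free

## Robot

A 7-joint arm with a two-finger parallel gripper is mounted at the origin on the work surface. World frame = base frame: x ahead of the robot, y to its left, z up, the work surface at z = 0. Lengths are in m, angles in rad, forces in N, time in s.
With the tool pointing down it reaches from about 0.425 to 0.925 m from the base axis. Payload 6.8 kg.
Tool frame: the origin (TCP) lies on the centre line of the jaws, within the pads' length; the fingertips stand 8 mm ahead of it and the grasp point (between the pads) lies 11 mm behind it (bot.tips_ahead is the distance from the TCP to the fingertips, in m); z points along the fingers, y is the line along which they close (so a half turn about z gives the same grasp; the last joint's range is limited). The gripper opens to 85 mm and grips with 20 to 120 N. Pads are 22 mm wide; open, the fingers measure 114 mm over their backs; the gripper's body (76 mm by 85 mm) begins 54 mm behind the grasp point. The pads swing forward as they close: fully open they stand 13 mm farther back than shut.
Start: joints at [-1.308, 0.477, 0.022, 1.555, -0.011, 1.109, -0.083], TCP at [0.245, 0.629, 0.239] pointing down, gripper open.
Joint ranges: [-2.96, 2.96], [-0.34, 2.1], [-1.41, 1.46], [0.24, 2.44], [-1.37, 4.51], [0.17, 1.92], [-2.96, 2.96]. Speed limits (rad/s): [2.39, 2.39, 3.14, 3.14, 3.14, 3.14, 3.14].

## Interface

Orientations are given as a unit quaternion [w, x, y, z].
In Python, from station import bot gives the robot as it stands.
- The arm moves only by the tool send_rows, never from a script. Its argument "deltas" is text: rows parted by semicolons, each of 4 numbers parted by spaces: the shift along the tool's x, y, z in m, then the turn about the tool's z in degrees. In form: x y z spin; .... A call has 1 to 5 rows; each row is the pose to reach, as a shift and turn from the pose commanded when the call began, along the tool's axes at that moment; what a row does not reach only later rows make up. A row lasts 1/10 s, in which the tool goes at most 50 mm and 8.59 degrees, less where a joint would pass 70% of its speed; a pose out of reach is approached as far as the arm can. A call with a gripper value outside its range is refused whole. "claw" is the opening, from 0 (shut) to 1 (fully open), set as the call begins (left out, the last holds). The fingers move at their own pace and stop on an object; "force" is the grip in N (left out, the last holds). Time passes only in rows, so rows that repeat a pose let the fingers close. It gives the time, the measured TCP pose, the force, the opening and the grip force at its end, in the units of the state.
- bot.get_obs(): the state, without advancing time (a new reading comes with each control period).
- bot.read_camera(name): name is "scene" or "side" or "wrist"; returns a dict with "img" (384x512x3 uint8, red, green, blue), "depth" (384x512 float32, m along the optical axis (not along the pixel's ray), 0 where there is no reading), "fx", "fy", "cx", "cy" (pixels), "camera_from_world" (4x4, takes a point from world to camera coordinates). Camera axes: x right, y up, looking along -z (the intrinsics and any distortion apply to the point x, -y, -z); pixel columns grow to the right and rows downward; lengths in m; the calibration is good to about 2 mm. A picture is of the moment at which its call begins.
- bot.hand_in(): hands the job in; it is judged then, once.
Trained networks look in a picture, given as the dict that the camera call returned (one of the last four; its "shot" number tells which), for a name from the list of things; names that differ only in an ending like _2 or _b are one class to them, and where a whole thing is asked for, a point or a joint stands for the part that bears it (a point fixed in the world has none). Each returns a list of dicts, best first, with "confidence" (0 to 1); they miss things now and then, are a little off and sometimes report something else, mostly with a low value. They report only what shows in the picture. A call takes as long as a camera call. They do not tell look-alikes from the thing itself.
- bot.masks_of(picture, query): "mask" (384x512 bool, what is visible of it).
- bot.landmark_of(picture, query): "xyz" ([x, y, z] in m, in world coordinates, good to about 4 mm: a listed point, or the origin of a listed thing).
The state is a dict: "t": time; "q": joint angles; "joint_vel": joint speeds; "joint_torque": joint torques, N m; "eef_pos": TCP position; "tool_rot": TCP orientation; "contact_force": force on the tool from outside, world axes, zero at the start; "torque": the same for the moment, N m; "gripper_width": opening from 0.0 (shut) to 1.0 (fully open); "grasp_force": force on a finger pad.
Only numpy, scipy, OpenCV 4.12 (cv2) and the standard library are available. Lean on these libraries where they do the work, as an engineer would, in place of code of your own. Each camera call takes 0.05 s, during which the arm holds its last target. There are 200 camera calls.

## Task

Fit the plug that belongs in the valve body's cone-shaped seat: take it by its stem and lower it in upright until it is fully home, keeping hold of it all the way down. Then rock it in its seat, leaning its stem about 15 degrees to one side, to check that it does not stick, and let it drop back fully home, standing free. Leave the other two plugs where they are.

Things in the scene. Friction and masses are not known exactly. Their poses are not given: they have to be found in the camera images.
- wide_plug: The plug for the seat: loose plain aluminium, 0.2 kg, 95 mm high. A blunt cone standing on its small end: 24 mm across the flat underside, widening to 58 mm at 22 mm height (sides 38 degrees from the axis), then a 58 mm flange 5 mm thick, then a round stem 18 mm across. Stands upright at any of the three plug places. Origin: centre of its underside; z up the stem.
- seat (a point): On the axis of the cone seat of the fixed valve body, where the wide plug's underside centre lies when home, 20 mm above the mat, 18 mm below the 52 mm wide mouth. The valve body has a 90 mm square aluminium foot, a grey round boss 72 mm wide, 38 mm high, a brass port. Seat and plug have the same taper; only its weight holds the plug: a light push leans the stem, it drops back when let go. z up.
- slim_plug: Bystander, not for this seat: plain aluminium plug with a slim cone, 22 mm across its underside and 36 mm at 28 mm height, a 36 mm flange and the same 18 mm stem, 95 mm high. Stands upright. Origin: centre of its underside; z up.
- straight_plug: Bystander, not for this seat: plain aluminium plug with a straight cylinder 42 mm across and 29 mm high instead of a cone, and the same 18 mm stem, 95 mm high in all. Stands upright. Origin: centre of its underside; z up.
Things that resemble listed ones, but are neither listed nor needed, are in the scene too. Leave any turquoise look-alike of the wide_plug alone.

How it is judged:
By the outcome, as a careful person would: the job done as asked, in the order asked, and still so for the second after the job is handed in, with the robot touching nothing.
It also fails if it takes over 40 s, if anything falls off the work surface, if the arm or the gripper's body presses on something with over 40 N, if the wrist force passes 120 N, or if a joint passes its speed limit or range.

## Working session

There is one attempt and no reset: what is moved stays moved. The work goes in short steps, Python scripts to look and compute and a tool call to move; the robot and the scene stay as the last step left them, time stands still between calls to the robot, and variables do not carry over. Pictures are saved under pics/ and viewed, at most 10 in all, crops included, and the job is handed in when it is done.

Besides the shell and the picture viewer there is one more tool, called as name(argument=value, ...) on one line, values as JSON. send_rows: Moves the arm, as the interface text tells. Its arguments: {"type":"object","properties":{"deltas":{"type":"string"},"claw":{"type":"number"},"force":{"type":"number"}},"required":["deltas"]}

```bash
mkdir -p pics
cat > h.py <<'E'
from station import bot
import numpy as np, cv2
def save(p,n): cv2.imwrite('pics/'+n+'.png',cv2.cvtColor(p['img'],cv2.COLOR_RGB2BGR))
def world(p,mask):
    v,u=np.nonzero(mask&(p['depth']>0)); d=p['depth'][v,u]
    c=np.stack([(u-p['cx'])/p['fx']*d,-(v-p['cy'])/p['fy']*d,-d,np.ones_like(d)])
    return (np.linalg.inv(p['camera_from_world'])@c)[:3].T
def pix(p,x):
    c=p['camera_from_world']@np.r_[x,1]
    return (p['cx']+p['fx']*c[0]/-c[2]).round(), (p['cy']-p['fy']*c[1]/-c[2]).round()
E
python3 - <<'E'
from h import *
np.set_printoptions(precision=4,suppress=True)
o=bot.get_obs();print({k:o[k] for k in('t','eef_pos','tool_rot','contact_force','gripper_width')},bot.tips_ahead)
ims=[]
for c in('scene','side'):
    p=bot.read_camera(c);ims.append(p);save(p,c+'0')
    print(c,p.keys())
    for q in('wide_plug','slim_plug','straight_plug','seat'):
        for r in bot.landmark_of(p,q): print(q,np.array(r['xyz']),round(r['confidence'],2),pix(p,r['xyz']))
E
```

```text
{'t': 0.0, 'eef_pos': array([0.2444, 0.6286, 0.2384]), 'tool_rot': array([-0.0001,  0.1843,  0.9829, -0.0009]), 'contact_force': array([ 0.6916, -0.4276,  0.1434]), 'gripper_width': 1.001131932958752} 0.008
scene dict_keys(['img', 'depth', 'fx', 'fy', 'cx', 'cy', 'camera_from_world', 'shot'])
wide_plug [ 0.524  -0.3502  0.0035] 0.94 (np.float64(131.0), np.float64(167.0))
wide_plug [ 0.6149 -0.3578  0.0063] 0.82 (np.float64(105.0), np.float64(195.0))
wide_plug [ 0.6145 -0.1401  0.0031] 0.74 (np.float64(200.0), np.float64(226.0))
slim_plug [ 0.4628 -0.2692  0.0058] 0.64 (np.float64(177.0), np.float64(156.0))
straight_plug [ 0.5067 -0.1191  0.0021] 0.94 (np.float64(231.0), np.float64(189.0))
seat [0.5028 0.1388 0.0241] 0.92 (np.float64(354.0), np.float64(216.0))
side dict_keys(['img', 'depth', 'fx', 'fy', 'cx', 'cy', 'camera_from_world', 'shot'])
wide_plug [ 0.5206 -0.3507  0.0018] 0.9 (np.float64(302.0), np.float64(133.0))
wide_plug [ 0.613  -0.3547  0.0013] 0.88 (np.float64(272.0), np.float64(125.0))
wide_plug [ 0.6174 -0.1366  0.0035] 0.85 (np.float64(244.0), np.float64(177.0))
wide_plug [ 0.6187 -0.2409  0.0012] 0.72 (np.float64(257.0), np.float64(151.0))
slim_plug [ 0.4626 -0.2749  0.0028] 0.78 (np.float64(316.0), np.float64(155.0))
straight_plug [ 0.5057 -0.1199  0.0031] 0.86 (np.float64(284.0), np.float64(193.0))
seat [0.4974 0.14   0.0212] 0.74 (np.float64(252.0), np.float64(279.0))
```

View pics/scene0.png

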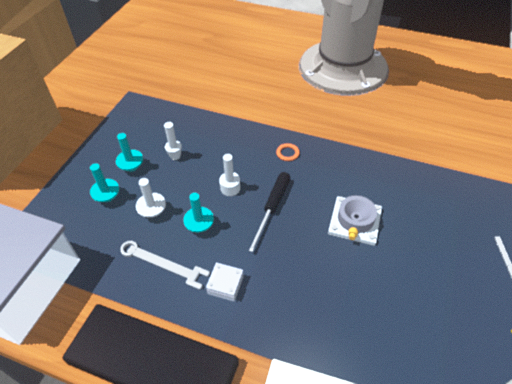

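View pics/side0.png

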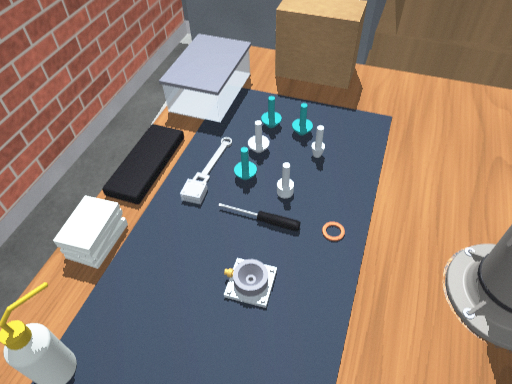

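The scene view shows the aluminium wide plug at about (150,205), which is (258,148) in the side view. The turquoise look-alikes surround it, the slim plug is at (172,150), the straight plug at (229,185), and the valve seat at (358,213). Next I'll refine the plug stem and seat positions from depth.

Run:
```python
from h import *
from scipy.optimize import least_squares
np.set_printoptions(precision=4,suppress=True)
for c in('scene','side'):
    p=bot.read_camera(c)
    P=world(p,np.ones((384,512),bool))
    cam=np.linalg.inv(p['camera_from_world'])[:3,3]; print(c,cam)
    def circ(m,r0):
        Q=P[m]; 
        f=least_squares(lambda a:np.hypot(Q[:,0]-a[0],Q[:,1]-a[1])-r0,Q[:,:2].mean(0),loss='soft_l1',f_scale=.002)
        return len(Q),f.x,np.abs(f.fun).mean()
    d=np.hypot(P[:,0]-.6187,P[:,1]+.2409); z=P[:,2]
    print('stem',circ((d<.03)&(z>.04)&(z<.09),.009),'top',z[d<.03].max())
    m=(d<.05)&(z>.028-.02)&(z<.04)&(d>.012);print('flange',circ((d<.045)&(z>.023)&(z<.027),.029))
    m=(d<.03)&(z>.093);print('topmean',m.sum(),P[m].mean(0))
    d=np.hypot(P[:,0]-.50,P[:,1]-.139)
    m=(d<.045)&(z>.008)&(z<.034); print('boss',circ(m&(d>.03),.036))
    m=(d<.045)&(z>.0355)&(z<.041); print('mouth ring',m.sum(),P[m].min(0),P[m].max(0),(P[m].min(0)+P[m].max(0))/2)
    for q in('wide_plug','seat'):
        for r in bot.landmark_of(p,q): print(q,np.array(r['xyz']),round(r['confidence'],2))
```

```text
scene [1.0442 0.1468 0.7212]
stem (165, array([ 0.6168, -0.245 ]), np.float64(0.0006205635421916223)) top 0.10046172238636497
flange (25, array([ 0.6157, -0.245 ]), np.float64(0.0018645515984820815))
topmean 72 [ 0.6185 -0.2436  0.0974]
boss (443, array([0.5023, 0.1408]), np.float64(0.0031605677697680024))
mouth ring 312 [0.4643 0.1073 0.0355] [0.5443 0.1778 0.041 ] [0.5043 0.1426 0.0383]
wide_plug [ 0.6173 -0.3558  0.0051] 0.96
wide_plug [ 0.614  -0.14    0.0034] 0.93
wide_plug [ 0.524  -0.349   0.0058] 0.88
wide_plug [ 0.6196 -0.2453  0.0011] 0.82
seat [0.5018 0.1363 0.0219] 0.62
side [0.3395 0.5226 0.7796]
stem (102, array([ 0.6162, -0.2458]), np.float64(0.0010299478368134584)) top 0.09983282138504901
flange (22, array([ 0.6177, -0.2463]), np.float64(0.003932196360064563))
topmean 34 [ 0.6154 -0.2441  0.097 ]
boss (456, array([0.4995, 0.1421]), np.float64(0.0032676609801270758))
mouth ring 417 [0.465  0.1051 0.0355] [0.5445 0.1772 0.041 ] [0.5048 0.1411 0.0383]
wide_plug [ 0.6148 -0.3504  0.0047] 0.82
wide_plug [ 0.6154 -0.1401  0.002 ] 0.71
wide_plug [ 0.5211 -0.3504  0.0047] 0.63
seat [0.497  0.1396 0.0214] 0.82
```

Run:
```python
# 3D lean model: lowest origin (x shift,z) for tilt th about y with plug surface not penetrating seat
import numpy as np
from scipy.optimize import minimize_scalar
k=np.tan(np.radians(38))
a=np.linspace(0,2*np.pi,240)
prof=[(12+ (29-12)*s,22*s) for s in np.linspace(0,1,40)]+[(29,22)]
pl=np.array([[r*np.cos(t),r*np.sin(t),z] for r,z in prof for t in a])
# seat: cone r=12+k*z for z in 0..18, flat top z=18 for r 26..36
k=(26-12)/18; kp=17/22
st=np.array([[ (12+k*18)*np.cos(t),26*np.sin(t),18] for t in a])
for th in (0,5,10,12,15,18):
    c,s=np.cos(np.radians(th)),np.sin(np.radians(th)); R=np.array([[c,0,s],[0,1,0],[-s,0,c]])
    Q=pl@R.T
    def zmin(x):
        r=np.hypot(Q[:,0]+x,Q[:,1]); req=np.where(r<12,0,np.where(r<26,(r-12)/k,np.where(r<36,18,-99)))
        z=(req-Q[:,2]).max()
        for _ in range(40):  # rim against plug cone
            pass
        def pen(z):
            q=(st-[x,0,z])@R; r=np.hypot(q[:,0],q[:,1]); return (((12+kp*q[:,2])-r)[(q[:,2]>=0)&(q[:,2]<=22)]).max(initial=-9)
        while pen(z)>.05: z+=.05
        return z
    xs=np.arange(-15,15.1,.25); zs=[zmin(x) for x in xs]; i=int(np.argmin(zs)); x,z=xs[i],zs[i]
    print(th,'x',x,'z',round(z,2),'stem@h60',x+60*s,z+60*c,'h75',x+75*s,z+75*c,'top',x+95*s)
```

```text
0 x 0.0 z 0.0 stem@h60 0.0 60.0 h75 0.0 75.0 top 0.0
5 x -2.0 z 1.64 stem@h60 3.22934456485949 61.406685846859986 h75 4.536680706074362 76.34960631823617 top 6.279795561027525
10 x -4.25 z 3.29 stem@h60 6.168890660015819 62.37785089972087 h75 8.773613325019776 77.14996719490398 top 12.246576878358383
12 x -5.25 z 3.92 stem@h60 7.224701449065561 62.60661776488848 h75 10.34337681133195 77.27883177589557 top 14.501610627687139
15 x -6.75 z 5.05 stem@h60 8.779142706151244 63.00242954583533 h75 12.661428382689056 77.49131694017134 top 17.83780928473947
18 x -8.25 z 6.14 stem@h60 10.291019662496844 63.20706801647055 h75 14.926274578121056 77.47291576089785 top 21.10661446562
```

send_rows(deltas="-.034 -.035 0 0; -.068 -.07 0 0; -.102 -.105 0 0; -.136 -.14 0 0; -.17 -.175 0 0")

```text
t: 1.3
eef_pos: [0.3402, 0.4026, 0.2395]
tool_rot: [0.0, 0.184, 0.983, 0.0]
contact_force: [0.8, -0.6, 0.3]
gripper_width: 1.0
grasp_force: 0.0
```

send_rows(deltas="-.034 -.035 0 0; -.068 -.07 0 0; -.102 -.105 0 0; -.136 -.14 0 0; -.17 -.175 0 0")

```text
t: 1.8
eef_pos: [0.4352, 0.1779, 0.2397]
tool_rot: [0.0, 0.184, 0.983, 0.0]
contact_force: [1.0, 0.1, -0.1]
gripper_width: 0.996
grasp_force: 0.0
```

send_rows(deltas="-.034 -.035 0 0; -.068 -.07 0 0; -.102 -.105 0 0; -.136 -.14 0 0; -.17 -.175 0 0")

```text
t: 2.3
eef_pos: [0.5303, -0.0468, 0.2397]
tool_rot: [0.0, 0.184, 0.983, 0.0]
contact_force: [1.1, 0.0, 0.9]
gripper_width: 1.001
grasp_force: 0.0
```

send_rows(deltas="-.03 -.03 0 8; -.06 -.06 0 16; -.09 -.09 0 24; -.11 -.115 0 32; -.12 -.12 0 40")

```text
t: 2.8
eef_pos: [0.5977, -0.2053, 0.2397]
tool_rot: [0.001, 0.514, 0.858, -0.001]
contact_force: [-0.9, -0.1, -0.0]
gripper_width: 1.002
grasp_force: 0.0
```

send_rows(deltas="0 0 0 8; 0 0 0 16; 0 0 0 24; 0 0 0 29; 0 0 0 29")

```text
t: 3.3
eef_pos: [0.5982, -0.2, 0.2392]
tool_rot: [-0.0, 0.709, 0.706, -0.0]
contact_force: [-0.3, -0.2, -0.1]
gripper_width: 1.002
grasp_force: 0.0
```

```bash
cat >> h.py <<'E'
from scipy.optimize import least_squares
def stem(P,x0,zlo,zhi,r=.009,rad=.03):
    m=(np.hypot(P[:,0]-x0[0],P[:,1]-x0[1])<rad)&(P[:,2]>zlo)&(P[:,2]<zhi); Q=P[m]
    f=least_squares(lambda a:np.hypot(Q[:,0]-a[0],Q[:,1]-a[1])-r,Q[:,:2].mean(0),loss='soft_l1',f_scale=.002)
    return len(Q),f.x,Q.mean(0)
E
python3 - <<'E'
from h import *
np.set_printoptions(precision=4,suppress=True)
p=bot.read_camera('wrist');save(p,'w1')
P=world(p,np.ones((384,512),bool))
print(stem(P,(.6165,-.2455),.04,.09)); print(stem(P,(.6165,-.2455),.092,.105))
for r in bot.landmark_of(p,'wide_plug'): print(r,pix(p,r['xyz']))
E
```

```text
(291, array([ 0.6151, -0.2463]), array([ 0.614 , -0.2391,  0.0673]))
(336, array([ 0.6148, -0.2467]), array([ 0.6149, -0.2451,  0.0972]))
{'xyz': [0.6133, -0.3493, 0.0023], 'confidence': 0.85} (np.float64(276.0), np.float64(283.0))
{'xyz': [0.6166, -0.241, -0.001], 'confidence': 0.74} (np.float64(279.0), np.float64(198.0))
{'xyz': [0.5209, -0.3522, 0.0044], 'confidence': 0.66} (np.float64(202.0), np.float64(286.0))
{'xyz': [0.6161, -0.141, 0.0005], 'confidence': 0.62} (np.float64(280.0), np.float64(110.0))
```

View pics/w1.png

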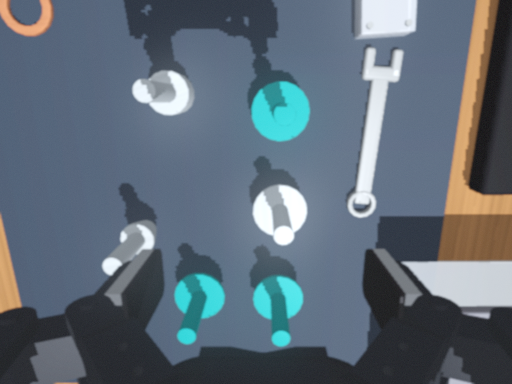

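The wrist view confirms the aluminium wide plug, with its flange at (280,210) and stem top at (283,236). Turquoise plugs stand above and below it, and the finger line is clear of them.

send_rows(deltas="-.025 .01 0 0; -.0455 .017 .01 0; -.0455 .017 .05 0; -.0455 .017 .085 0; -.0455 .017 .11 0", claw=0.6)

```text
t: 3.9
eef_pos: [0.614, -0.2455, 0.127]
tool_rot: [-0.001, 0.708, 0.706, -0.0]
contact_force: [0.2, 0.6, -0.4]
gripper_width: 0.6
grasp_force: 0.0
```

send_rows(deltas="0 0 .03 0; 0 0 .05 0; 0 0 .062 0; 0 0 .062 0; 0 0 .062 0")

```text
t: 4.4
eef_pos: [0.6154, -0.2463, 0.0681]
tool_rot: [0.0, 0.708, 0.706, 0.0]
contact_force: [-0.8, -0.5, 1.2]
gripper_width: 0.601
grasp_force: 0.0
```

Run:
```python
from h import *
o=bot.get_obs();print(o['eef_pos'],o['contact_force'])
p=bot.read_camera('wrist');save(p,'w2')
P=world(p,np.ones((384,512),bool))
for a,b in((.04,.09),(.093,.105)): print(stem(P,(.6155,-.2455),a,b,rad=.018))
```

```text
[ 0.61535051 -0.24627857  0.06809017] [-0.75950695 -0.51144396  1.22473161]
(1740, array([ 0.61534324, -0.24630242]), array([ 0.61526202, -0.238921  ,  0.06899082]))
(1978, array([ 0.61559183, -0.24658   ]), array([ 0.61536344, -0.24485284,  0.09723568]))
```

View pics/w2.png

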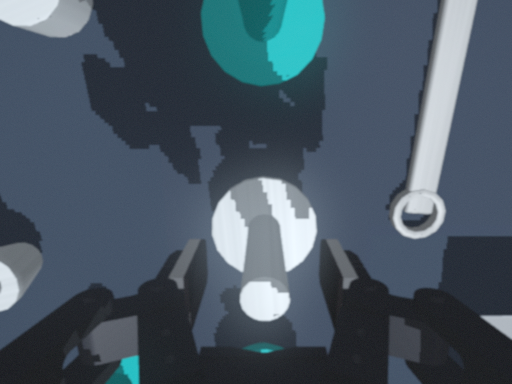

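The stem top at (265,300) is centred between the pads, so I'll close and lift.

send_rows(deltas="0 0 0 0; 0 0 0 0; 0 0 0 0; 0 0 0 0; 0 0 0 0", claw=0, force=50)

```text
t: 4.95
eef_pos: [0.6156, -0.2461, 0.0683]
tool_rot: [0.001, 0.709, 0.706, 0.0]
contact_force: [-0.1, 1.4, 4.6]
gripper_width: 0.199
grasp_force: 48.9
```

send_rows(deltas="0 0 -.005 0; 0 0 -.02 0; 0 0 -.05 0; 0 0 -.09 0; 0 0 -.13 0")

```text
t: 5.45
eef_pos: [0.614, -0.2458, 0.1989]
tool_rot: [-0.001, 0.709, 0.705, -0.0]
contact_force: [1.2, 0.2, -2.2]
gripper_width: 0.193
grasp_force: 48.9
```

send_rows(deltas=".04 -.012 0 0; .08 -.024 0 0; .12 -.036 0 0; .16 -.048 0 0; .2 -.06 0 0")

```text
t: 5.95
eef_pos: [0.5547, -0.0443, 0.1979]
tool_rot: [-0.0, 0.709, 0.705, 0.0]
contact_force: [1.5, 0.5, -1.9]
gripper_width: 0.198
grasp_force: 49.1
```

send_rows(deltas=".045 -.013 0 0; .09 -.026 0 0; .13 -.038 0 0; .16 -.048 0 0; .187 -.053 0 0")

```text
t: 6.45
eef_pos: [0.5021, 0.1433, 0.1978]
tool_rot: [-0.001, 0.708, 0.706, -0.0]
contact_force: [1.1, -0.0, -1.8]
gripper_width: 0.197
grasp_force: 49.1
```

send_rows(deltas="0 0 .02 0; 0 0 .04 0; 0 0 .05 0; 0 0 .05 0")

```text
t: 6.85
eef_pos: [0.5026, 0.141, 0.1466]
tool_rot: [-0.0, 0.709, 0.705, -0.001]
contact_force: [-0.9, 0.3, -2.3]
gripper_width: 0.196
grasp_force: 49.0
```

```bash
cat > look.py <<'E'
from h import *
import sys
np.set_printoptions(precision=4,suppress=True)
o=bot.get_obs();print(o['t'],o['eef_pos'],o['contact_force'])
ims=[]
for c in('scene','side','wrist'):
    p=bot.read_camera(c); P=world(p,np.ones((384,512),bool)); z=P[:,2]
    d=np.hypot(P[:,0]-.502,P[:,1]-.141)
    m=(d<.05)&(abs(z-.038)<.0025); 
    if m.sum()>20:
        Q=P[m]; (h)=cv2.convexHull((Q[:,:2]*1e4).astype(np.float32)); cc,r=cv2.minEnclosingCircle(h); print(c,'boss top',m.sum(),np.array(cc)/1e4,r/1e4)
    for r in bot.landmark_of(p,'seat')[:1]: print(c,'seat',np.array(r['xyz']),round(r['confidence'],2))
    for r in bot.landmark_of(p,'wide_plug'):
        if r['xyz'][1]>0: print(c,'plug',np.array(r['xyz']),round(r['confidence'],2))
    u,v=map(int,pix(p,(.502,.141,.06))); 
    u=min(max(u,100),412);v=min(max(v,96),288)
    ims.append(cv2.resize(cv2.cvtColor(p['img'],cv2.COLOR_RGB2BGR)[v-64:v+64,u-64:u+64] if c!='wrist' else cv2.cvtColor(p['img'],cv2.COLOR_RGB2BGR)[:,64:448],(266,266) if c=='wrist' else (266,266)))
cv2.imwrite('pics/'+sys.argv[1]+'.png',np.hstack(ims))
E
python3 look.py v1
```

```text
6.85 [0.5026 0.141  0.1466] [-0.914   0.3396 -2.3107]
scene boss top 226 [0.5098 0.1443] 0.0408408447265625
scene seat [0.5013 0.1393 0.0236] 0.71
scene plug [0.5065 0.1396 0.0771] 0.89
side boss top 233 [0.5064 0.1433] 0.04102095947265625
side seat [0.5017 0.1401 0.0228] 0.96
side plug [0.5081 0.1443 0.0808] 0.94
wrist boss top 1199 [0.4996 0.1415] 0.035934042358398435
wrist seat [0.5024 0.1445 0.0227] 0.57
wrist plug [0.506  0.1427 0.0794] 0.76
```

View pics/v1.png

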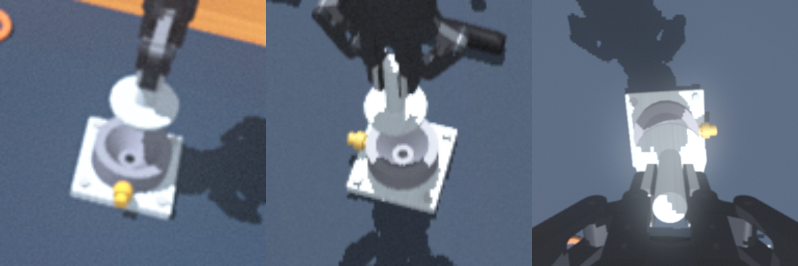

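```bash
cat > tilt.py <<'E'
from h import *
import sys
np.set_printoptions(precision=4,suppress=True)
zf,ylo=float(sys.argv[1]),None   # flange top height
o=bot.get_obs(); e=o['eef_pos']; print(o['t'],e,o['contact_force'])
for c in('scene','side','wrist'):
    p=bot.read_camera(c); P=world(p,np.ones((384,512),bool)); z=P[:,2]
    d=np.hypot(P[:,0]-e[0],P[:,1]-e[1])
    Q=P[(d<.036)&(d>.013)&(abs(z-zf)<.006)]
    if len(Q)>30:
        A=np.c_[Q[:,:2]-e[:2],np.ones(len(Q))]; s=np.linalg.lstsq(A,Q[:,2],rcond=None)[0]
        cc,r=cv2.minEnclosingCircle((Q[:,:2]*1e4).astype(np.float32))
        print(c,'flange n',len(Q),'slope deg x,y',np.degrees(s[:2]),'z',s[2],'circle',np.array(cc)/1e4,r/1e4)
    for a,b in((zf+.004,zf+.02),(zf+.015,zf+.035),(zf+.06,zf+.075)):
        try: print(c,a,stem(P,e[:2],a,b,rad=.02)[:2])
        except Exception: pass
E
python3 tilt.py .106
```

```text
7.3 [0.5037 0.1416 0.1477] [ 0.6611  0.3049 -2.9175]
scene flange n 458 slope deg x,y [-1.2101 -0.2507] z 0.10980466514340667 circle [0.5058 0.142 ] 0.029428643798828126
scene 0.11 (156, array([0.5052, 0.1423]))
scene 0.121 (43, array([0.5049, 0.1424]))
side flange n 404 slope deg x,y [ 0.3135 -0.8065] z 0.10894978600485708 circle [0.5045 0.1425] 0.02941802978515625
side 0.11 (86, array([0.5036, 0.1424]))
side 0.121 (52, array([0.5043, 0.1417]))
side 0.16599999999999998 (126, array([0.5043, 0.1429]))
wrist flange n 4160 slope deg x,y [ 0.1151 -0.5047] z 0.10878184996069001 circle [0.5031 0.1417] 0.029006185913085937
wrist 0.11 (363, array([0.5031, 0.1415]))
wrist 0.121 (532, array([0.5031, 0.1414]))
wrist 0.16599999999999998 (3710, array([0.5032, 0.1432]))h.py:14: RuntimeWarning: Mean of empty slice.
  f=least_squares(lambda a:np.hypot(Q[:,0]-a[0],Q[:,1]-a[1])-r,Q[:,:2].mean(0),loss='soft_l1',f_scale=.002)
  ret = um.true_divide(
```

send_rows(deltas="0 -.0035 0 0; 0 -.0035 .015 0; 0 -.0035 .03 0; 0 -.0035 .04 0; 0 -.0035 .04 0")

```text
t: 7.95
eef_pos: [0.4988, 0.1412, 0.1057]
tool_rot: [-0.0, 0.709, 0.706, -0.002]
contact_force: [-0.5, 0.2, -2.7]
gripper_width: 0.196
grasp_force: 49.1
```

```bash
python3 tilt.py .067 2>&1 | grep -v arn; python3 look.py v2
```

```text
f=least_squares(lambda a:np.hypot(Q[:,0]-a[0],Q[:,1]-a[1])-r,Q[:,:2].mean(0),loss='soft_l1',f_scale=.002)
  ret = um.true_divide(
7.95 [0.4988 0.1412 0.1057] [-0.5223  0.1603 -2.7203]
scene flange n 439 slope deg x,y [-1.0657 -0.0218] z 0.06787226341014654 circle [0.5007 0.1429] 0.02988204040527344
scene 0.07100000000000001 (55, array([0.4997, 0.142 ]))
scene 0.082 (29, array([0.5163, 0.1414]))
side flange n 374 slope deg x,y [ 0.6442 -0.8896] z 0.06785348657058675 circle [0.4999 0.1418] 0.029221658325195313
side 0.07100000000000001 (39, array([0.4999, 0.1409]))
side 0.082 (41, array([0.4996, 0.1413]))
side 0.127 (112, array([0.5018, 0.1437]))
wrist flange n 4172 slope deg x,y [ 0.0508 -0.5973] z 0.06841490383983762 circle [0.4993 0.1415] 0.028833200073242186
wrist 0.07100000000000001 (342, array([0.4994, 0.141 ]))
wrist 0.082 (553, array([0.4994, 0.1411]))
wrist 0.127 (3641, array([0.4994, 0.1431]))
8.1 [0.5003 0.1415 0.1075] [ 0.2506 -0.6121 -2.3333]
scene boss top 145 [0.5111 0.138 ] 0.039463543701171874
scene seat [0.5014 0.1398 0.0219] 0.95
scene plug [0.5038 0.1437 0.0388] 0.8
side boss top 172 [0.5046 0.1417] 0.03970662841796875
side seat [0.4995 0.143  0.0228] 0.95
side plug [0.5014 0.1432 0.0421] 0.96
wrist boss top 1312 [0.505  0.1405] 0.04149404907226562
wrist plug [0.4991 0.1438 0.0407] 0.68
```

View pics/v2.png

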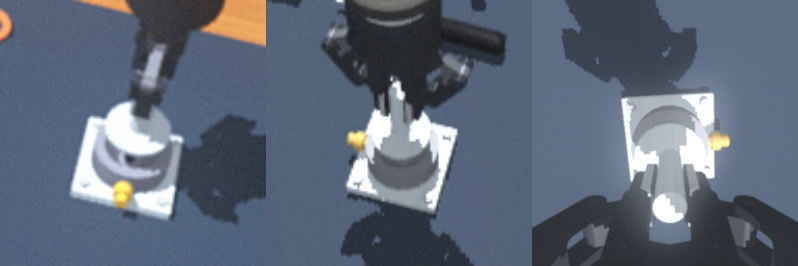

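The plug is centred over the seat, with its underside about 20 mm above home. I'll lower it gently.

send_rows(deltas="0 0 .006 0; 0 0 .01 0; 0 0 .013 0; 0 0 .015 0; 0 0 .015 0")

```text
t: 9.05
eef_pos: [0.4998, 0.1415, 0.0919]
tool_rot: [-0.0, 0.709, 0.706, -0.0]
contact_force: [-0.3, -1.0, -1.2]
gripper_width: 0.196
grasp_force: 49.1
```

send_rows(deltas="0 0 .002 0; 0 0 .003 0; 0 0 .003 0")

```text
t: 9.35
eef_pos: [0.5, 0.1416, 0.0892]
tool_rot: [-0.0, 0.709, 0.706, -0.0]
contact_force: [-0.8, 0.0, -3.5]
gripper_width: 0.194
grasp_force: 49.1
```

send_rows(deltas="0 0 .001 0; 0 0 .001 0; 0 0 .002 0; 0 0 .002 0")

```text
t: 9.75
eef_pos: [0.5002, 0.1415, 0.0876]
tool_rot: [0.0, 0.709, 0.706, 0.0]
contact_force: [-0.9, -0.6, 2.7]
gripper_width: 0.197
grasp_force: 49.9
```

send_rows(deltas="0 0 .001 0; 0 0 .001 0; 0 0 .001 0")

```text
t: 10.05
eef_pos: [0.5004, 0.1414, 0.0874]
tool_rot: [-0.0, 0.709, 0.705, 0.0]
contact_force: [-4.1, -0.6, 14.1]
gripper_width: 0.2
grasp_force: 51.1
```

```bash
python3 tilt.py .047 2>&1 | grep -E 'flange|^[0-9]'
```

```text
10.05 [0.5004 0.1414 0.0874] [-4.0704 -0.5988 14.0789]
scene flange n 602 slope deg x,y [-1.7978  0.8779] z 0.047667291689275956 circle [0.5007 0.1415] 0.03573297729492188
side flange n 462 slope deg x,y [ 0.8076 -1.5066] z 0.04756378753474697 circle [0.5004 0.1421] 0.03558387451171875
wrist flange n 4765 slope deg x,y [ 0.0913 -2.3646] z 0.048268033069534005 circle [0.4999 0.1416] 0.035453466796875
```

The plug is home: the flange top reads 47.5 mm against 47 expected, with a 14 N push. I'll open the jaws and rise slightly.

send_rows(deltas="0 0 -.001 0; 0 0 -.001 0")

```text
t: 10.4
eef_pos: [0.5002, 0.1415, 0.0876]
tool_rot: [0.0, 0.709, 0.706, 0.0]
contact_force: [-1.2, -1.1, 4.4]
gripper_width: 0.2
grasp_force: 49.4
```

send_rows(deltas="0 0 0 0; 0 0 0 0; 0 0 0 0; 0 0 -.003 0; 0 0 -.005 0", claw=0.45)

```text
t: 10.9
eef_pos: [0.5001, 0.1416, 0.0925]
tool_rot: [0.0, 0.709, 0.706, 0.0]
contact_force: [0.8, -0.2, -0.5]
gripper_width: 0.449
grasp_force: 0.0
```

```bash
python3 tilt.py .047 2>&1 | grep -E 'flange|^[0-9]|0.0510|0.062|wrist'
```

```text
10.9 [0.5001 0.1416 0.0925] [ 0.7726 -0.247  -0.536 ]
scene flange n 585 slope deg x,y [-2.3652 -0.0682] z 0.048060338089388054 circle [0.5011 0.1419] 0.035414788818359376
scene 0.051000000000000004 (68, array([0.5012, 0.1429]))
scene 0.062 (6, array([0.5012, 0.1427]))
side flange n 458 slope deg x,y [ 1.0848 -0.8104] z 0.04783110425364364 circle [0.5003 0.1419] 0.03553816223144531
side 0.051000000000000004 (51, array([0.5004, 0.1414]))
side 0.062 (45, array([0.5005, 0.1407]))
wrist flange n 5623 slope deg x,y [ 0.1686 -2.0224] z 0.048271987149756834 circle [0.4997 0.1417] 0.03561598510742187
wrist 0.051000000000000004 (327, array([0.4995, 0.1408]))
wrist 0.062 (509, array([0.4994, 0.1407]))
wrist 0.107 (2427, array([0.5003, 0.1404]))
```

```bash
cat > lean.py <<'E'
from h import *
import sys
np.set_printoptions(precision=4,suppress=True)
rng=np.random.default_rng(0)
o=bot.get_obs(); print(o['t'],o['eef_pos'],o['contact_force'],o['gripper_width'])
for c in('wrist','side','scene'):
    p=bot.read_camera(c); P=world(p,np.ones((384,512),bool))
    Q=P[(np.hypot(P[:,0]-.5,P[:,1]-.1415)<.037)&(P[:,2]>.0405)&(P[:,2]<.075)]
    best=None
    for _ in range(600):
        a,b,d=Q[rng.choice(len(Q),3,False)]; n=np.cross(b-a,d-a)
        if np.linalg.norm(n)<1e-5: continue
        n/=np.linalg.norm(n); n*=np.sign(n[2])
        if n[2]<.85: continue
        m=abs((Q-a)@n)<.0012
        if best is None or m.sum()>best.sum(): best=m
    S=Q[best]; n=np.linalg.svd(S-S.mean(0))[2][2]; n*=np.sign(n[2])
    t=P[(np.hypot(P[:,0]-.5,P[:,1]-.1415)<.045)&(P[:,2]>.1)&(P[:,2]<.119)]
    print(c,len(Q),best.sum(),'lean deg',round(np.degrees(np.arccos(n[2])),1),'dir',n[:2],'z',S[:,2].min(),S[:,2].max())
if len(sys.argv)>1: save(p if len(sys.argv)<3 else bot.read_camera(sys.argv[2]),sys.argv[1])
E
python3 lean.py
```

```text
11.05 [0.5002 0.1417 0.0925] [-0.1226 -0.8517 -0.402 ] 0.45009810512983994
wrist 7559 5224 lean deg 0.5 dir [-0.0051 -0.008 ] z 0.04753007161905323 0.05025952888241195
side 634 255 lean deg 1.9 dir [-0.0328  0.0084] z 0.04695342909747824 0.05121507780741674
scene 711 298 lean deg 1.3 dir [-0.0183 -0.0133] z 0.04812485855119675 0.05150435460170921
```

send_rows(deltas="0 .004 0 0; 0 .008 0 0; 0 .011 0 0; 0 .014 0 0; 0 .014 0 0")

```text
t: 11.7
eef_pos: [0.5143, 0.1415, 0.0922]
tool_rot: [0.0, 0.709, 0.706, -0.0]
contact_force: [-0.0, 0.6, 0.1]
gripper_width: 0.446
grasp_force: 0.3
```

```bash
python3 lean.py
```

```text
11.7 [0.5143 0.1415 0.0922] [-0.027   0.6161  0.0767] 0.44648972754441946
wrist 7299 4835 lean deg 3.7 dir [ 0.0639 -0.0064] z 0.046595243751934856 0.05238694181176512
side 630 270 lean deg 3.8 dir [ 0.0666 -0.0075] z 0.04672788414631657 0.052594550965595954
scene 623 285 lean deg 3.8 dir [ 0.065  -0.0103] z 0.047537305637953 0.053038537319958445
```

send_rows(deltas="0 .002 0 0; 0 .004 0 0; 0 .005 0 0; 0 .006 0 0; 0 .006 0 0")

```text
t: 12.35
eef_pos: [0.5193, 0.1415, 0.0924]
tool_rot: [-0.001, 0.709, 0.706, -0.001]
contact_force: [-4.5, -0.3, 6.5]
gripper_width: 0.45
grasp_force: 2.9
```

```bash
python3 lean.py
```

```text
12.35 [0.5193 0.1415 0.0924] [-4.4616 -0.2997  6.5103] 0.44952978914521285
wrist 7060 4689 lean deg 9.8 dir [0.1695 0.0134] z 0.045815767233879506 0.05716017944130802
side 640 261 lean deg 10.4 dir [0.1794 0.0152] z 0.046205139410974816 0.05771893246386628
scene 584 233 lean deg 9.3 dir [0.1589 0.0275] z 0.04692488842732212 0.05681145703160939
```

send_rows(deltas="0 .0015 0 0; 0 .003 0 0; 0 .0045 0 0; 0 .0045 0 0")

```text
t: 12.9
eef_pos: [0.524, 0.1416, 0.0926]
tool_rot: [-0.001, 0.709, 0.706, -0.0]
contact_force: [-4.5, 0.9, 6.5]
gripper_width: 0.447
grasp_force: 3.3
```

```bash
python3 lean.py l1 side
```

```text
12.9 [0.524  0.1416 0.0926] [-4.4896  0.8897  6.4813] 0.4474857058719675
wrist 7015 4636 lean deg 16.3 dir [0.2795 0.0149] z 0.04569610247281558 0.063003628180546
side 607 269 lean deg 16.4 dir [0.2821 0.011 ] z 0.04576500885293522 0.06273792973802195
scene 552 229 lean deg 17.6 dir [0.302  0.0223] z 0.046300311360899515 0.06217701732336578
```

Lean is about 16°, so I'll let it back by retreating the finger.

send_rows(deltas="0 -.003 0 0; 0 -.006 0 0; 0 -.009 0 0; 0 -.012 0 0; 0 -.015 0 0")

```text
t: 13.6
eef_pos: [0.5097, 0.1416, 0.0924]
tool_rot: [0.0, 0.709, 0.706, 0.0]
contact_force: [0.4, -0.4, 0.2]
gripper_width: 0.45
grasp_force: 0.0
```

send_rows(deltas="0 -.004 0 0; 0 -.007 0 0; 0 -.0095 0 0; 0 -.0095 0 0")

```text
t: 14.0
eef_pos: [0.4996, 0.1416, 0.0923]
tool_rot: [-0.0, 0.709, 0.706, -0.0]
contact_force: [-0.0, 0.3, -0.2]
gripper_width: 0.447
grasp_force: 0.0
```

```bash
python3 lean.py
```

```text
14.0 [0.4996 0.1416 0.0923] [-0.0088  0.3256 -0.225 ] 0.44737713373901383
wrist 7622 5165 lean deg 3.7 dir [ 0.0638 -0.0119] z 0.04616105964150047 0.05180324322944857
side 618 243 lean deg 5.3 dir [ 0.0882 -0.0287] z 0.045916485449648325 0.05303565259203835
scene 717 287 lean deg 2.0 dir [ 0.0353 -0.001 ] z 0.04768713284178827 0.051355101963480476
```

send_rows(deltas="0 0 0 0; 0 0 0 0; 0 0 0 0")

```text
t: 14.45
eef_pos: [0.5001, 0.1416, 0.0923]
tool_rot: [0.0, 0.709, 0.706, 0.0]
contact_force: [0.5, -0.8, 0.5]
gripper_width: 0.45
grasp_force: 0.0
```

```bash
python3 lean.py l2 wrist
```

```text
14.45 [0.5001 0.1416 0.0923] [ 0.5281 -0.8357  0.5144] 0.4502906315507743
wrist 7601 5174 lean deg 3.8 dir [ 0.0637 -0.0182] z 0.045867851767004864 0.05189400268518468
side 629 259 lean deg 3.2 dir [ 0.0543 -0.014 ] z 0.04637259695386753 0.0512795550685039
scene 726 316 lean deg 3.6 dir [ 0.0587 -0.0221] z 0.04725818627375333 0.052516829441529356
```

View pics/l2.png

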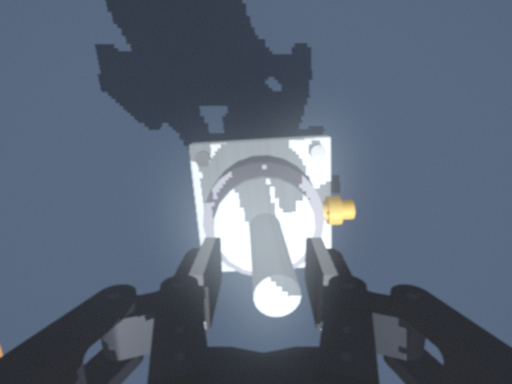

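The plug hung up at about 3.7° of lean, with the stem tilted right to (275,295). I'll straighten it with a soft centred grip, press lightly and release.

send_rows(deltas="0 0 0 0; 0 0 0 0; 0 0 0 0; 0 0 0 0; 0 0 0 0", claw=0, force=30)

```text
t: 15.15
eef_pos: [0.5002, 0.1416, 0.0923]
tool_rot: [0.0, 0.709, 0.706, 0.0]
contact_force: [0.5, 0.4, -0.7]
gripper_width: 0.2
grasp_force: 29.8
```

send_rows(deltas="0 0 .001 0; 0 0 .001 0; 0 0 .002 0; 0 0 .002 0")

```text
t: 15.55
eef_pos: [0.5007, 0.1417, 0.092]
tool_rot: [-0.0, 0.709, 0.705, 0.001]
contact_force: [-4.3, -0.6, 19.9]
gripper_width: 0.199
grasp_force: 32.3
```

```bash
python3 lean.py
```

```text
15.55 [0.5007 0.1417 0.092 ] [-4.3255 -0.5783 19.8924] 0.19930037164790193
wrist 6567 4258 lean deg 1.0 dir [ 0.0082 -0.0144] z 0.04699595459626299 0.05033063177100722
side 604 258 lean deg 2.2 dir [ 0.0308 -0.0239] z 0.04653995264001054 0.05091238229732442
scene 754 297 lean deg 1.1 dir [-0.0051 -0.018 ] z 0.04771651852497627 0.05112345155357367
```

send_rows(deltas="0 0 -.001 0; 0 0 -.002 0; 0 0 -.002 0")

```text
t: 16.0
eef_pos: [0.5001, 0.1417, 0.0923]
tool_rot: [0.0, 0.709, 0.706, 0.0]
contact_force: [0.8, 0.3, 1.2]
gripper_width: 0.198
grasp_force: 30.1
```

send_rows(deltas="0 0 0 0; 0 0 0 0; 0 0 0 0; 0 0 0 0", claw=0.45)

```text
t: 16.4
eef_pos: [0.4999, 0.1416, 0.0922]
tool_rot: [-0.0, 0.709, 0.706, -0.0]
contact_force: [0.7, 0.6, 0.6]
gripper_width: 0.449
grasp_force: 0.0
```

```bash
python3 lean.py; python3 tilt.py .047 2>&1 | grep -E 'wrist'
```

```text
16.4 [0.4999 0.1416 0.0922] [0.6981 0.5673 0.6397] 0.44909104685052714
wrist 7580 5197 lean deg 1.0 dir [ 0.0072 -0.0152] z 0.0473315645775117 0.05064440161382541
side 619 278 lean deg 2.1 dir [ 0.0057 -0.0354] z 0.04678899836787198 0.050868403376920335
scene 719 299 lean deg 1.9 dir [ 0.006  -0.0319] z 0.048113731232904966 0.0520972724083546
wrist flange n 5625 slope deg x,y [-0.3035 -1.6844] z 0.048245459695341456 circle [0.4995 0.1413] 0.03572896118164062
wrist 0.051000000000000004 (328, array([0.4998, 0.1406]))
wrist 0.062 (511, array([0.4999, 0.1404]))
wrist 0.107 (2441, array([0.5022, 0.14  ]))
```

```bash
cat > axis.py <<'E'
from h import *
np.set_printoptions(precision=4,suppress=True)
# fit flange plane + rim circle and the stem-top disc, per camera
for c in('wrist','wrist','side','scene'):
    p=bot.read_camera(c); P=world(p,np.ones((384,512),bool))
    d=np.hypot(P[:,0]-.5,P[:,1]-.1415)
    out=[]
    for zc,rr in((.047,.0325),(.115,.014)):
        m=(d<rr)&(abs(P[:,2]-zc-.0012)<.0022); Q=P[m]
        cc,r=cv2.minEnclosingCircle((Q[:,:2]*1e4).astype(np.float32)); out.append(np.r_[np.array(cc),r]/10)
    print(c,'flange centre,r mm',out[0],'top',out[1],'lean deg',np.degrees((out[1]-out[0])[:2]/68))
print(bot.get_obs()['t'])
E
python3 axis.py
```

```text
wrist flange centre,r mm [499.5072 140.9967  29.0875] top [500.4104 140.1198   9.4049] lean deg [ 0.7611 -0.7388]
wrist flange centre,r mm [499.7772 140.8776  29.2585] top [500.4974 140.3035   9.4785] lean deg [ 0.6068 -0.4837]
side flange centre,r mm [500.6753 142.1208  28.9536] top [501.7789 140.1185   9.3945] lean deg [ 0.9298 -1.6872]
scene flange centre,r mm [501.7614 142.4252  29.5391] top [0. 0. 0.] lean deg [-422.7766 -120.0053]
16.9
```

The plug is home again at about 1° of lean, and the flange is at the same height as when first seated. I'll retreat straight up.

send_rows(deltas="0 0 -.01 0; 0 0 -.03 0; 0 0 -.06 0; 0 0 -.1 0; 0 0 -.12 0")

```text
t: 17.4
eef_pos: [0.5013, 0.1414, 0.2157]
tool_rot: [0.001, 0.709, 0.705, 0.002]
contact_force: [0.2, 1.0, -0.2]
gripper_width: 0.453
grasp_force: 0.0
```

```bash
python3 lean.py; python3 axis.py; python3 look.py end
```

```text
17.4 [0.5013 0.1414 0.2157] [ 0.249   0.9879 -0.2301] 0.4526231821628372
wrist 3039 2005 lean deg 0.8 dir [ 0.0078 -0.0112] z 0.04755080348638063 0.05042508279851998
side 676 289 lean deg 1.7 dir [ 0.0071 -0.0279] z 0.04754674294648209 0.051059226468154306
scene 783 332 lean deg 2.1 dir [ 0.0163 -0.0337] z 0.0475110976256341 0.052009661412798947
wrist flange centre,r mm [499.7218 141.0249  28.9281] top [500.2333 139.9207   9.0951] lean deg [ 0.431  -0.9304]
wrist flange centre,r mm [499.4699 141.1306  28.9309] top [500.0991 140.0545   8.9861] lean deg [ 0.5302 -0.9067]
side flange centre,r mm [500.4032 141.5634  29.4998] top [500.492  140.3482   9.441 ] lean deg [ 0.0748 -1.0239]
scene flange centre,r mm [501.5741 141.0643  29.9662] top [502.0223 141.1552   9.6005] lean deg [0.3776 0.0767]
17.75
17.75 [0.4992 0.1414 0.2114] [ 0.5804  0.2387 -0.1027]
scene boss top 104 [0.5065 0.1411] 0.04052906494140625
scene seat [0.5002 0.1402 0.0226] 0.59
scene plug [0.5042 0.1417 0.022 ] 0.65
side boss top 141 [0.5059 0.1426] 0.0411048095703125
side seat [0.4949 0.144  0.0212] 0.56
side plug [0.4977 0.1456 0.0177] 0.58
wrist boss top 661 [0.5038 0.1414] 0.040059994506835936
wrist plug [0.5014 0.1481 0.0209] 0.58
```

View pics/end.png

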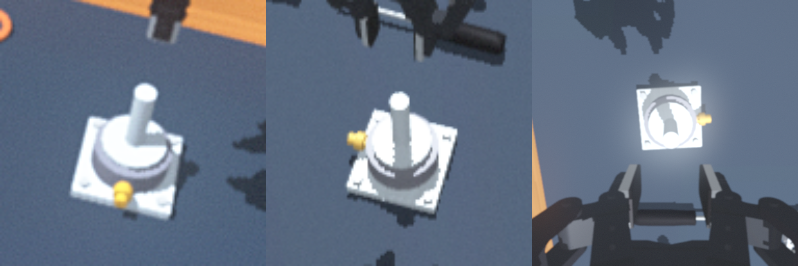

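The plug stands upright and free in the seat in all three views, with the gripper clear of it.

```bash
python3 -c "
from station import bot
print(bot.hand_in())"
```

```text
the job is handed in; nothing more can be done
None
```

The wide plug is home in the seat and standing free within about 1° of upright, and the job is handed in; after the roughly 16° rock it hung up at about 3.7° rather than dropping fully back, so I re-gripped it, pressed it lightly home and released it.

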